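# Fit a grinding stone in the collet of a bench spindle

### The arm

A 6-joint arm with a two-finger parallel gripper is mounted at the origin on the work surface. World frame = base frame: x ahead of the robot, y to its left, z up, the work surface at z = 0. Lengths are in m, angles in rad, forces in N, time in s.
With the tool pointing down it reaches from about 0.275 to 1 m from the base axis. Payload 8.4 kg.
Tool frame: the origin (TCP) lies on the centre line of the jaws, within the pads' length; the fingertips stand 17 mm ahead of it and the grasp point (between the pads) lies 2 mm behind it (bot.tcp_to_tips is the y of the fingertips in the tool frame, in m); y points along the fingers, z is the direction in which the jaws open and shut, and the axes are right-handed (so a half turn about y gives the same grasp; the last joint's range is limited). The gripper opens to 85 mm and grips with 20 to 120 N. Pads are 22 mm wide; open, the fingers measure 114 mm over their backs; the gripper's body (76 mm by 85 mm) begins 54 mm behind the grasp point. The pads swing forward as they close: fully open they stand 13 mm farther back than shut.
Start: joints at [-1.103, 0.353, 1.633, -0, 1.155, -0.002], TCP at [0.283, -0.557, 0.248] pointing down, gripper open.
Joint ranges: [-2.63, 2.63], [-0.92, 2.1], [0.06, 2.66], [-1.3, 4.44], [0, 2.69], [-3.02, 3.02]. Speed limits (rad/s): [2.22, 2.22, 2.79, 3.14, 3.14, 3.14].

### API

Orientations are given as a unit quaternion [x, y, z, w].
In Python, from workcell import bot, hand, kinematics, get_obs, vision, hand_in gives the robot as it stands. The module is installed in compiled form; this text tells all that it offers. Calls block until the motion is done:
- bot.reach(position, orientation): joint-space move of the TCP to a pose.
- bot.servo_line(position, ori=None, velocity=0.15): straight line of the TCP; ori=None keeps the orientation; velocity is the mean speed in m/s.
- bot.goto_joints(angles): joint-space move.
- hand.move_gripper(opening, strength=None): finger opening in m; strength is the grip in N (None keeps the last); returns when the fingers have stopped.
- bot.dwell(seconds).
- kinematics.solve_ik(position, orientation): joint angles nearest the present ones, or None.
- get_obs(): the state.
- vision.read_camera(name): name is "scene" or "top"; returns a dict with "frame" (384x512x3 uint8, red, green, blue), "intrinsics" (3x3 intrinsics, pixels), "view" (4x4, takes a point from world to camera coordinates). Camera axes: x right, y down, z forward; pixel columns grow to the right and rows downward; lengths in m; the calibration is good to about 2 mm. A picture is of the moment at which its call begins. There is no depth.
A pose or a line that the arm cannot do raises bot.IKError and nothing moves.
- hand_in(): hands the job in, once; it reports no verdict.
The state is a dict: "time_s": time; "joint_pos": joint angles; "joint_vel": joint speeds; "joint_efforts": joint torques, N m; "position": TCP position; "orientation": TCP orientation; "wrist_force": force on the tool from outside, world axes, zero at the start; "ft_torque": the same for the moment, N m; "gripper_width": finger opening in m.
Only numpy, scipy, OpenCV 4.12 (cv2) and the standard library are available. Lean on these libraries where they do the work, as an engineer would, in place of code of your own. Each camera call takes 0.05 s, during which the arm holds its last target.

### The job

Take the green grinding stone out of the wooden block, set its shank fully home in the open collet of the upright spindle, then turn the collet nut clockwise until the jaws grip the shank firmly. Be gentle: do not force the shank, do not overtighten the nut, leave the other things as they are, and let go of everything at the end.

Things in the scene. Friction and masses are not known exactly. Their poses are not given: they have to be found in the camera images.
- green_stone_center (a point): centre of the green cylindrical grinding stone (stone head 16 mm in diameter, 22 mm high), the place to grasp it. Below the head is a plain steel shank, 8 mm in diameter and 44 mm long; this point is 55 mm above the shank's end and 11 mm below the head's flat top. About 35 g. It stands upright, head up, in one of the block's three holes (any of the three).
- green_stone: the same green stone: origin at the centre of the shank's lower end, z along the shank towards the head.
- spindle_stand: grinding spindle: a dark motor handpiece, 39 mm in diameter, clamped nose-up in a grey bracket bolted to the bench (foot 130 x 90 mm, upright post on its +x side, 94 mm high); origin under the handpiece at bench height. The spindle is locked and does not turn.
- shank_stop: flat stop inside the spindle under the collet, on which the shank's end rests when fully home: origin at the centre of its upper face, on the spindle axis, 28.5 mm below the nut's top face (a stone fully home has its head's underside 15.5 mm above the nut).
- nut: steel six-sided collet nut on the upright spindle axis, 26 mm across flats 18 mm high, with a 15 mm opening; top face 140 mm above the bench, free room for fingertips down to 18 mm below it. Origin at the centre of the top face, z up, x square to a pair of flats. Tightens clockwise seen from above, stays at its height and where it is left. It starts loose: the jaws meet the shank after 0.6 to 1.5 rad.
- jaw0: one of the four brass collet jaws inside the nut's opening, each a quarter of the bore; origin on the spindle axis 22.5 mm below the nut's top face. The jaws do not turn; all close evenly as the nut turns. Loose, the bore is 1.0 to 2.4 mm wider than the shank, with a 45 degree lead-in 3 mm wide whose rim is 2.5 mm below the nut's top face.
- jaw1: one of the four brass collet jaws inside the nut's opening, each a quarter of the bore; origin on the spindle axis 22.5 mm below the nut's top face. The nut has a steady drag of 0.1 N m either way. Once the jaws meet the shank they also push back on it, by some 0.27 N m more per rad and 0.0032 N m per N of jaw force: a push-back of 0.065 N m is the least good grip, 0.08 to 0.12 firm, over 0.16 overtightened.
- jaw2: one of the four brass collet jaws inside the nut's opening, each a quarter of the bore; origin on the spindle axis 22.5 mm below the nut's top face. Jaws that grip as asked press the shank with 20 to 50 N each; the drag keeps up to 30 N when the nut is let go.
- jaw3: one of the four brass collet jaws inside the nut's opening, each a quarter of the bore; origin on the spindle axis 22.5 mm below the nut's top face. Its x axis points outwards.
- stone_block: wooden block, fixed to the bench, 150 x 50 x 45 mm (x, y, z): origin at the centre of its underside. Three upright holes along its x axis at -48, 0 and 48 mm, 9.5 mm wide and 28 mm deep, each with a stone standing in it.
- pink_stone_center (a point): a pink ball-shaped stone, 19 mm in diameter, in another hole of the block (about the ball's centre). Leave alone.
- white_stone_center (a point): a white cone-shaped stone, 17 mm at its base and 23 mm high, in another hole of the block (middle of the head). Leave alone.
- bead_jar: lidded amber glass jar, 52 mm in diameter, 55 mm high, loose: origin at the centre of its underside. Leave alone.
- marver: black graphite paddle (75 x 50 x 12 mm) with a wooden handle towards its -x, 200 mm long in all, lying loose: origin on the bench near its middle. Leave alone.

How it is judged:
On the way, in this order (a step that is already met when the one before it is completed fails the run):
1. the green stone's shank stands fully home in the collet, on the stop (z of green_stone in the frame of shank_stop below 0.002 m and horizontal distance between green_stone and shank_stop below 0.002 m and angle between green_stone's own z axis and vertical below 0.05 rad), for 0.2 s.
2. the nut is turned until all four jaws grip the shank with more than 20 N each, the shank still home (all of step 1 and contact force between green_stone and jaw0 above 20 N and contact force between green_stone and jaw1 above 20 N and contact force between green_stone and jaw2 above 20 N and contact force between green_stone and jaw3 above 20 N), for 0.3 s.
At the end, for the whole second after the job is handed in: The green stone's shank is home: its end within 2 mm of the stop in height and of the spindle axis, upright within 0.05 rad, at rest, with each of the four jaws pressing on the shank with more than 20 N (all of step 2 and linear speed of green_stone below 0.01 m/s); the robot touches nothing.
It fails at once if the nut is overtightened: a jaw presses the shank with more than 50 N (contact force between green_stone and jaw0 above 50 N or contact force between green_stone and jaw1 above 50 N or contact force between green_stone and jaw2 above 50 N or contact force between green_stone and jaw3 above 50 N).
It fails at once if the shank is pushed on its stop with more than 30 N, or the stone is pushed on the nut with more than 25 N (contact force between green_stone and shank_stop above 30 N or contact force between green_stone and nut above 25 N).
It fails at once if another stone, the jar or the graphite paddle is moved by more than 15 mm (distance of any of pink_stone_center, white_stone_center, bead_jar, marver from where it was at the start of the episode above 0.015 m).
It also fails if it takes over 69 s, if anything falls off the work surface, if the arm or the gripper's body presses on something with over 40 N, if the wrist force passes 120 N, or if a joint passes its speed limit or range.

## Working session

There is one attempt and no reset: what is moved stays moved. The work goes in short steps, each a Python script; the robot and the scene stay as the last script left them, time stands still between calls to the robot, and variables do not carry over. Pictures are saved under pics/ and viewed, and the job is handed in when it is done.

```bash
mkdir -p pics; python3 - <<'E'
from workcell import bot, hand, kinematics, get_obs, vision
import cv2, numpy as np
for n in ("scene","top"):
    d=vision.read_camera(n); cv2.imwrite(f"pics/{n}0.png",cv2.cvtColor(d["frame"],cv2.COLOR_RGB2BGR))
    np.savez(f"{n}0.npz",**d); print(n,d["intrinsics"],np.round(d["view"],4).tolist())
o=get_obs(); print(o, bot.tcp_to_tips)
E
```

```text
scene [[379.07325463   0.         249.53402543]
 [  0.         379.07325463 188.55679271]
 [  0.           0.           1.        ]] [[0.8876, 0.4604, 0.014, -0.5975], [0.3444, -0.6432, -0.6838, -0.0694], [-0.3058, 0.6118, -0.7295, 1.1061], [0.0, 0.0, 0.0, 1.0]]
top [[384.38225848   0.         260.40575926]
 [  0.         384.38225848 194.74998096]
 [  0.           0.           1.        ]] [[0.0259, -0.9997, -0.0006, 0.0879], [-0.9787, -0.0252, -0.2036, 0.6378], [0.2035, 0.0059, -0.9791, 0.888], [0.0, 0.0, 0.0, 1.0]]
{'time_s': 0.1, 'joint_pos': array([-1.10336743e+00,  3.53576013e-01,  1.63407390e+00,  4.27555609e-07,
        1.15523222e+00, -2.41060620e-03]), 'joint_vel': array([-0.00017467, -0.00094718, -0.00338569, -0.00140884, -0.00263039,
        0.0015224 ]), 'joint_efforts': array([ 9.63850762e-04, -6.06355834e+01, -3.42820287e+01,  3.97958189e-06,
        3.90473142e-03,  1.41735592e-05]), 'position': array([ 0.28276727, -0.5568993 ,  0.2476325 ]), 'orientation': array([-0.16469449,  0.68812823, -0.6872409 ,  0.16448466]), 'wrist_force': array([0.3000617 , 0.68193041, 0.03026643]), 'ft_torque': array([-0.08014059, -0.00123014, -0.02752593]), 'gripper_width': 0.08569493536477503} 0.017
```

View pics/scene0.png

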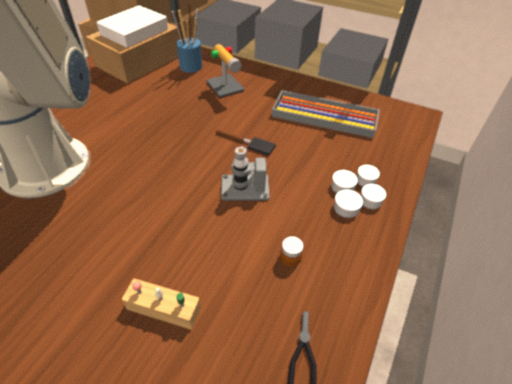

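View pics/top0.png

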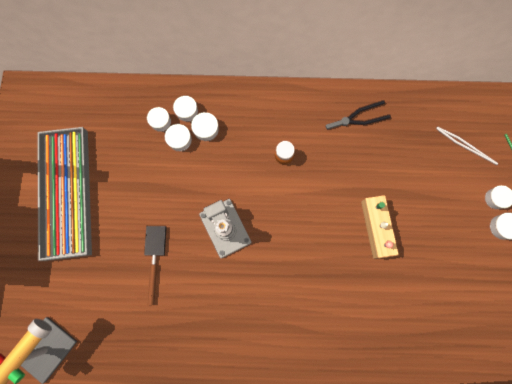

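The scene view shows the block near (160,303) with the green stone at (181,298), and the nut near (240,152). In the top view green is at (381,206) and the nut at (223,227). I'll zoom in on both.

```bash
python3 - <<'E'
import cv2, numpy as np
a=cv2.imread("pics/scene0.png");b=cv2.imread("pics/top0.png")
def c(im,x,y,w,h,s): return cv2.resize(im[y:y+h,x:x+w],None,fx=s,fy=s,interpolation=cv2.INTER_NEAREST)
A=np.hstack([c(a,215,140,60,66,6),c(b,195,190,60,66,6)])
B=np.hstack([c(a,118,270,90,66,4),c(b,350,185,60,66,4)])
cv2.imwrite("pics/za.png",A);cv2.imwrite("pics/zb.png",B)
E
```

```text
(no output)
```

View pics/za.png

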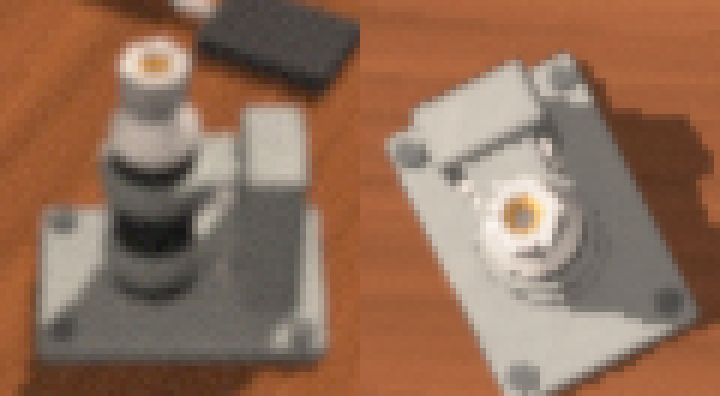

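View pics/zb.png

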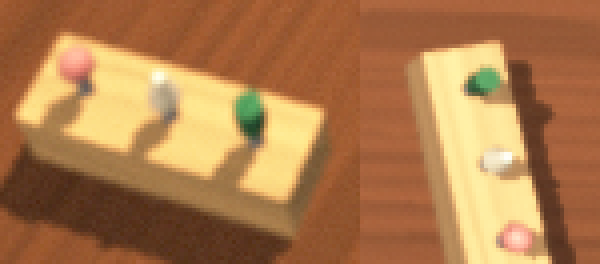

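```bash
cat > h.py <<'E'
import numpy as np, cv2
from scipy.spatial.transform import Rotation as R
def load(n,k=0): return dict(np.load(f"{n}{k}.npz"))
def proj(d,P):
    p=d["view"][:3,:3]@np.asarray(P,float)+d["view"][:3,3]; q=d["intrinsics"]@p; return q[:2]/q[2]
def ray(d,uv):
    Rm,t=d["view"][:3,:3],d["view"][:3,3]; o=-Rm.T@t
    v=Rm.T@np.linalg.inv(d["intrinsics"])@np.array([uv[0],uv[1],1.]); return o,v/np.linalg.norm(v)
def onplane(d,uv,z):
    o,v=ray(d,uv); return o+v*(z-o[2])/v[2]
def tri(pairs):
    A=np.zeros((3,3));b=np.zeros(3)
    for d,uv in pairs:
        o,v=ray(d,uv);M=np.eye(3)-np.outer(v,v);A+=M;b+=M@o
    return np.linalg.solve(A,b)
def quat(a):
    y=np.array([0,0,-1.]);z=np.array([np.cos(a),np.sin(a),0]);x=np.cross(y,z)
    return R.from_matrix(np.c_[x,y,z]).as_quat()
def cent(d,lo,hi,box,show=False):
    x,y,w,h=box
    hsv=cv2.cvtColor(np.ascontiguousarray(d["frame"][y:y+h,x:x+w]),cv2.COLOR_RGB2HSV)
    m=cv2.inRange(hsv,np.array(lo),np.array(hi))
    n,l,st,c=cv2.connectedComponentsWithStats(m)
    i=1+np.argmax(st[1:,4]); return c[i]+[x,y],st[i]
E
python3 - <<'E'
from h import *
s,t=load("scene"),load("top")
for n,d in (("s",s),("t",t)): print(n,"cam",ray(d,(0,0))[0])
G=[(60,80,30),(90,255,255)]
gs,a=cent(s,*G,(165,280,30,40));gt,b=cent(t,*G,(365,195,30,25))
print("green",gs,a,gt,b,tri([(s,gs),(t,gt)]),onplane(s,gs,.072),onplane(t,gt,.072))
B=[(10,90,100),(30,255,255)]
bs,a=cent(s,*B,(230,142,20,16));bt,b=cent(t,*B,(212,215,20,20))
print("brass",bs,a,bt,b,tri([(s,bs),(t,bt)]),onplane(s,bs,.137),onplane(t,bt,.137))
# bright nut top
for d,box in((s,(230,142,24,20)),(t,(210,212,32,28))):
    x,y,w,h=box; print(d["frame"][y:y+h,x:x+w].max(2))
# block top corners
for d,box in((s,(115,275,90,60)),(t,(355,185,55,80))):
    x,y,w,h=box
    hsv=cv2.cvtColor(np.ascontiguousarray(d["frame"][y:y+h,x:x+w]),cv2.COLOR_RGB2HSV)
    m=cv2.inRange(hsv,np.array((15,60,190)),np.array((35,200,255)))
    c=max(cv2.findContours(m,0,2)[0],key=cv2.contourArea); r=cv2.minAreaRect(c)
    P=np.array([onplane(d,p+[x,y],.045) for p in cv2.boxPoints(r)])
    print("block",np.round(P,4).tolist(), P.mean(0),[round(float(np.degrees(np.arctan2(*(P[(i+1)%4]-P[i])[1::-1]))),1) for i in range(4)])
E
```

```text
s cam [ 0.89247863 -0.44632733  0.76786698]
t cam [0.44128069 0.09872955 0.99930815]
green [180.05714286 298.25714286] [13 14  5 10 35] [380.5   205.125] [13  8  6  5 24] [ 0.615989   -0.19068994  0.07097215] [ 0.61654089 -0.19095087  0.072     ] [ 0.61565799 -0.19049329  0.072     ]
brass [237.7875 148.4   ] [  0   0  20  16 160] [221.47619048 225.04761905] [ 7  8  6  6 21] [0.54469583 0.18683949 0.14510116] [0.53770626 0.19238991 0.137     ] [0.54852312 0.18983733 0.137     ]
[[166 161 147 144 128 115 103  99  87  86  81  82  85  91 104 123 139 143
  147 142 116  89  77  75]
 [169 163 155 152 144 136 132 121 111 109 100  94 105 102  96 108 112 115
  120 105  88  76  72  76]
 [164 155 155 149 151 146 145 141 138 139 134 127 132 132 118 112 107  99
  104  83  78  76  74  70]
 [159 154 152 147 146 148 143 147 149 150 151 155 159 152 144 143 130 105
   84  77  72  76  76  75]
 [158 156 148 146 147 148 155 160 169 178 183 192 184 173 158 154 144 106
   78  66  72  74  75  75]
 [148 149 146 145 144 158 179 198 201 205 212 222 218 204 183 169 148 106
   58  44  47  57  64  71]
 [145 146 1
[... 4783 characters left out ...]
186 180 174 171 167
  130 102  97 103 111 109 112 116 117 118 120 120 118 120]
 [176 195 202 201 200 201 198 200 201 190 170 154 165 174 171 163 152 136
  117 103 109 108 109 112 114 116 118 119 118 120 121 119]
 [166 181 199 203 201 203 201 199 200 197 185 159 158 186 189 187 175 157
  159 112 105 108 113 117 115 117 118 118 117 119 119 117]]
block [[0.5028, -0.2404, 0.045], [0.4795, -0.1901, 0.045], [0.6018, -0.1677, 0.045], [0.6188, -0.2175, 0.045]] [ 0.55073229 -0.20393282  0.045     ] [114.8, 10.4, -71.1, -168.9]
block [[0.635, -0.1515, 0.045], [0.6509, -0.2086, 0.045], [0.4998, -0.2397, 0.045], [0.4848, -0.1844, 0.045]] [ 0.56761162 -0.19606596  0.045     ] [-74.4, -168.4, 105.1, 12.3]
```

```bash
python3 - <<'E'
from h import *
s,t=load("scene"),load("top")
for n,d,box in(("s",s,(232,142,18,20)),("t",t,(212,214,22,24))):
    x,y,w,h=box
    hsv=cv2.cvtColor(np.ascontiguousarray(d["frame"][y:y+h,x:x+w]),cv2.COLOR_RGB2HSV)
    print(n);print(hsv[...,1])
a=cv2.resize(s["frame"][138:168,226:256],None,fx=13,fy=13,interpolation=cv2.INTER_CUBIC)
b=cv2.resize(t["frame"][210:240,208:238],None,fx=13,fy=13,interpolation=cv2.INTER_CUBIC)
cv2.imwrite("pics/zn.png",np.hstack([a,b])[...,::-1])
E
```

```text
s
[[172 175 173 177 178 162 182 172 157 183 168 157 135 131 105  84  68  52]
 [174 173 170 173 174 183 165 157 184 187 168 180 186 153 150 133 108  66]
 [169 178 162 169 169 179 170 174 171 171 172 185 184 178 167 155 101  65]
 [176 168 176 167 173 173 173 163 154 145 141 156 170 171 177 134  73  43]
 [183 175 168 167 155 132 119 103  91  78  87 111 147 171 174 142  62  42]
 [175 176 175 139  95  73  72  62  53  46  48  70  93 133 150 140  97  29]
 [175 174 155 107  63  48  48  54  50  52  50  51  60  83 106 129 111  64]
 [181 168 127  74  46  40  61  82  98 101  84  57  45  49  69 107 146 140]
 [173 162 107  57  33  45  97 135 162 158 128  70  43  40  62 116 160 157]
 [172 158  97  51  34  46  86 120 131 133 109  67  42  44  68 137 182 175]
 [175 163 115  51  34  47  60  68  73  74  67  47  38  41  87 152 174 170]
 [173 172 133  63  31  36  46  45  47  48  49  40  37  50 102 154 172 174]
 [176 170 134  70  40  32  37  38  38  36  37  36  36  56 116 158 181 173]
 [172 173 130  67  33  37  35  34  37  32  34  25  36  63 126 169 176 174]
 [180 171 133  75  34  30  38  39  38  36  32  2
[... 1937 characters left out ...]
1  23  32  21  24  30  32  33
   32  29  20  25]
 [ 27  27  26  28  25  22  20  17  15  29  34  33  32  29  30  30  32  33
   33  27  25  24]
 [ 27  26  26  27  30  26  22  23  28  29  31  31  31  30  32  32  32  31
   34  28  24  22]
 [ 27  26  25  28  29  28  26  25  30  33  34  32  34  31  33  34  31  33
   28  26  26  25]
 [ 27  25  27  27  25  27  29  27  28  30  29  31  34  34  33  32  35  33
   23  24  25  21]
 [ 27  25  27  27  26  26  27  28  29  30  31  34  33  32  31  32  24  24
   22  25  24  20]
 [ 28  24  25  28  26  26  25  25  25  28  31  29  29  32  26  18  29  27
   21  24  25  25]
 [ 25  25  25  27  25  27  26  27  26  26  27  27  27  28  22  23  25  25
   24  27  23  23]]
```

View pics/zn.png

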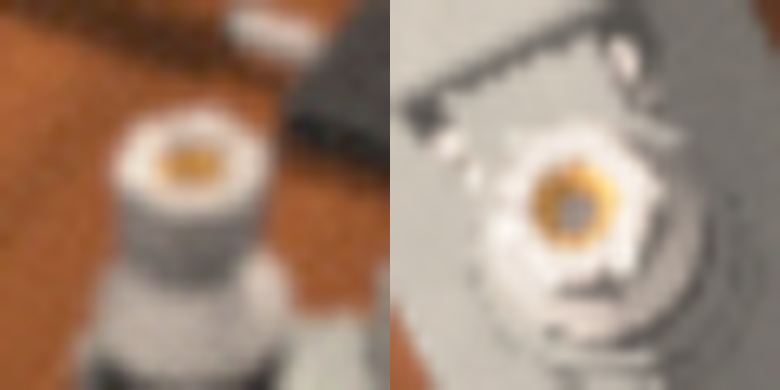

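```bash
python3 - <<'E'
from h import *
s,t=load("scene"),load("top")
f=cv2.resize(t["frame"],None,fx=8,fy=8,interpolation=cv2.INTER_CUBIC)
v=f.max(2)
def up(c): return (c+.5)/8-.5
for th in (218,223,228):
    m=((v>th)*255).astype(np.uint8); m[:213*8]=0;m[240*8:]=0;m[:,:214*8]=0;m[:,232*8:]=0
    m=cv2.morphologyEx(m,cv2.MORPH_OPEN,np.ones((9,9)))
    cs=cv2.findContours(m,0,1)[0]; c=max(cs,key=cv2.contourArea)[:,0,:]
    h=cv2.convexHull(c)[:,0,:]
    W=np.array([onplane(t,up(p.astype(float)),.14)[:2] for p in h])
    (cx,cy),r=cv2.minEnclosingCircle((W*1e3).astype(np.float32))
    ap=cv2.approxPolyDP(h.reshape(-1,1,2),12,True)[:,0,:]
    A=np.array([onplane(t,up(p.astype(float)),.14)[:2] for p in ap])
    e=np.roll(A,-1,0)-A
    print(th,cx,cy,r,"poly px",np.round(up(ap.astype(float)),1).tolist()); print(np.round(np.degrees(np.arctan2(e[:,1],e[:,0]))%60,1),np.round(np.linalg.norm(e,axis=1)*1e3,1))
# saturation ring centre, top
hs=cv2.cvtColor(f,cv2.COLOR_RGB2HSV)[...,1]; m=((hs>70)*255).astype(np.uint8); m[:218*8]=0;m[234*8:]=0;m[:,:214*8]=0;m[:,232*8:]=0
c=max(cv2.findContours(m,0,1)[0],key=cv2.contourArea); e=cv2.fitEllipse(c); p=up(np.array(e[0])); print("ring",p,e[1],onplane(t,p,.139))
for p in [(240.4,150.1),(240.4,150.4)]: print("scene",onplane(s,p,.14), tri([(s,p),(t,up(np.array(e[0])))]))
E
```

```text
218 544.1129150390625 190.09344482421875 18.65247344970703 poly px [[222.8, 218.8], [227.6, 224.6], [221.8, 234.9], [216.3, 232.4], [214.7, 227.4], [216.8, 219.9]]
[41.5 33.4  7.2 20.7 47.  42.2] [17.  26.4 13.6 11.9 17.5 13.7]
223 544.7844848632812 189.9893798828125 17.52539825439453 poly px [[223.8, 219.2], [227.3, 223.3], [225.9, 229.8], [218.6, 233.9], [215.2, 229.9], [217.1, 220.1]]
[42.2 50.6  1.  42.4 52.1 38.9] [12.3 14.9 18.8 11.9 22.6 15.3]
228 545.5989379882812 190.8717498779297 16.473163604736328 poly px [[223.4, 219.3], [227.2, 223.3], [225.9, 229.7], [218.2, 233.1], [215.1, 228.4], [218.1, 220.3]]
[45.  51.4 55.2 36.4 42.5 42.1] [12.5 14.6 18.8 12.7 19.4 12.3]
ring [221.64070129 225.33628845] (50.469024658203125, 52.76417541503906) [0.54763209 0.18922581 0.139     ]
scene [0.54826464 0.18676799 0.14      ] [0.54743788 0.18909392 0.13798622]
scene [0.54880536 0.18576615 0.14      ] [0.54749453 0.18914888 0.13699393]
```

```bash
python3 - <<'E'
from h import *
from workcell import kinematics
for a in range(0,360,60):
    q=kinematics.solve_ik([.5476,.189,.141],quat(np.radians(a+16))); print(a+16,None if q is None else np.round(q,2))
for a in (101.5,281.5):
    q=kinematics.solve_ik([.616,-.1907,.074],quat(np.radians(a))); print(a,np.round(q,2))
E
```

```text
16 [ 0.33  0.41  1.82 -0.    0.91  0.05]
76 [ 0.33  0.41  1.82 -0.    0.91 -1.  ]
136 [ 0.33  0.41  1.82 -0.    0.91 -2.04]
196 None
256 [ 0.33  0.41  1.82 -0.    0.91  2.14]
316 [ 0.33  0.41  1.82 -0.    0.91  1.1 ]
101.5 [-0.3   0.58  1.71 -0.    0.85 -2.07]
281.5 [-0.3   0.58  1.71 -0.    0.85  1.07]
```

```bash
python3 - <<'E'
from h import *
from workcell import bot,hand,get_obs,vision
q=quat(np.radians(101.5)); p=[.616,-.1907]
hand.move_gripper(.05,30)
bot.reach(p+[.17],q); bot.servo_line(p+[.070],velocity=.12)
o=get_obs(); print(o["time_s"],o["position"],o["wrist_force"])
for n in ("scene","top"):
    d=vision.read_camera(n); np.savez(f"{n}1.npz",**d)
    cv2.imwrite(f"pics/{n}1.png",cv2.resize(d["frame"][...,::-1][(265 if n=="scene" else 170):][:80,(120 if n=="scene" else 330):][:,:100],None,fx=6,fy=6))
E
```

```text
3.35 [ 0.6165687  -0.19094413  0.07072333] [-0.35150851 -0.40027156 -0.59040145]
```

View pics/scene1.png

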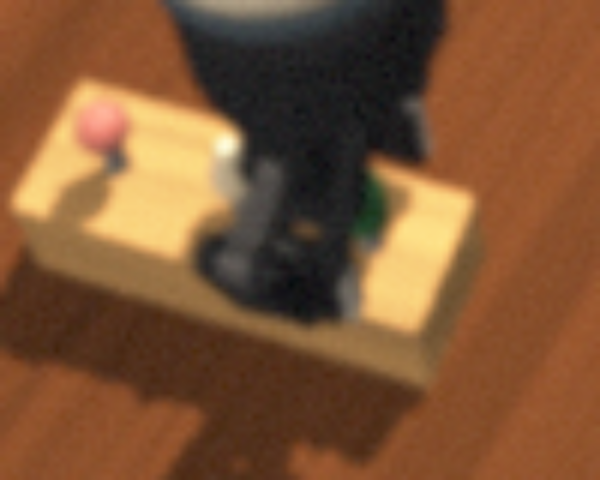

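The fingers stand astride the green head (crop around (370,205)), and the white and pink stones are untouched. Next I close, check and lift.

```bash
python3 - <<'E'
from h import *
from workcell import bot,hand,get_obs,vision
hand.move_gripper(.0,30)
o=get_obs(); print(o["gripper_width"],o["wrist_force"],o["position"])
p=o["position"]
bot.servo_line([.616,-.1907,.13],velocity=.08)
o=get_obs(); print(o["gripper_width"],o["wrist_force"])
bot.servo_line([.616,-.1907,.26],velocity=.2)
bot.reach([.5476,.189,.26],quat(np.radians(76)))
bot.servo_line([.5476,.189,.2105],velocity=.12)   # shank end ~ 0.1575
bot.dwell(.3)
o=get_obs(); print(o["time_s"],o["gripper_width"],o["wrist_force"],o["ft_torque"],o["position"])
for n in ("scene","top"):
    d=vision.read_camera(n); np.savez(f"{n}2.npz",**d)
    cv2.imwrite(f"pics/{n}2.png",cv2.resize(d["frame"][...,::-1][(110 if n=="scene" else 170):][:80,(190 if n=="scene" else 180):][:,:100],None,fx=7,fy=7))
E
```

```text
0.013921687882497442 [-0.84767913  0.47604793  3.52640441] [ 0.61624268 -0.19070215  0.07040953]
0.013948504624953301 [ 0.12221994 -0.92467722 -0.72365005]
7.8583 0.013775695372460635 [ 0.51792697 -0.28043274 -1.0534148 ] [-5.00356099e-02  9.74838477e-05  1.28027153e-02] [0.54793067 0.18910985 0.21117952]
```

View pics/scene2.png

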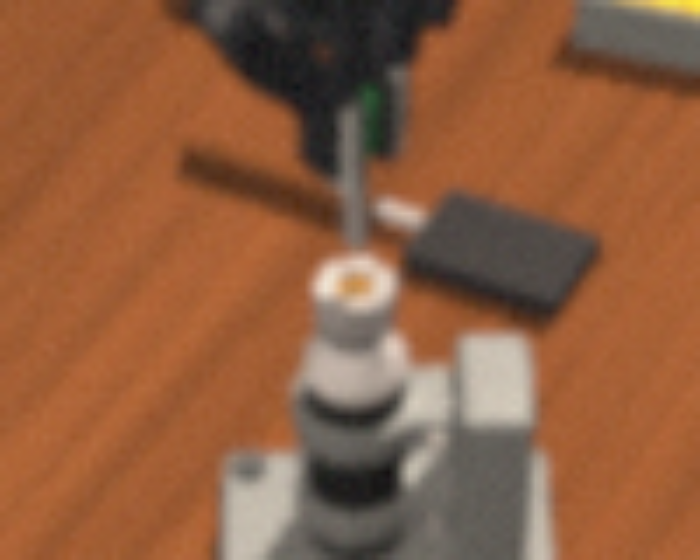

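View pics/top2.png

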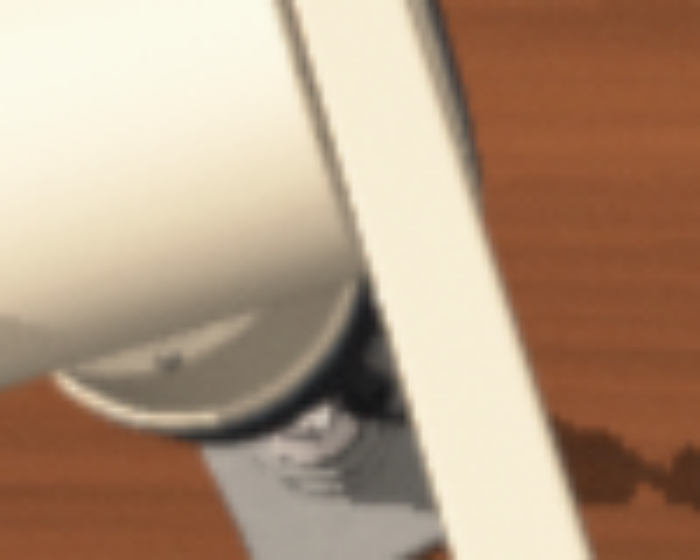

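```bash
python3 - <<'E'
from h import *
d=load("scene",2)
for P in [(.5479,.1891,.14),(.5479,.1891,.158),(.5479,.1891,.19)]:
    p=proj(d,P); print(P,p,(p-[190,110]+.5)*7)
f=d["frame"][118:146,232:252]
g=f.astype(int); hsv=cv2.cvtColor(np.ascontiguousarray(f),cv2.COLOR_RGB2HSV)
print(hsv[...,1])
# shank centres per row (low saturation)
for r in range(2,26):
    w=np.clip(150-hsv[r,:,1].astype(float),0,None)[4:14]; print(118+r,round((w*np.arange(236,246)).sum()/w.sum(),2),end="; ")
E
```

```text
(0.5479, 0.1891, 0.14) [240.71329879 149.51493445] [358.49309153 280.10454118]
(0.5479, 0.1891, 0.158) [240.69203322 144.00009595] [358.34423255 241.50067164]
(0.5479, 0.1891, 0.19) [240.65272181 133.80539679] [358.06905268 170.13777752]
[[ 16  23  25  90 110  71  31  41  66  29   8  13  18  57  12  32 102 157
  170 174]
 [ 17  20  25  31  33  44  26  48  23  13  41  12   0  13  18  44 123 169
  180 172]
 [  7  34  17   8  15  26  47   8  18  22  24  27  30  17  32  47 114 164
  169 169]
 [ 20  24  43  38   8  26  55  28  30  42  37  25  17  27  32  54 113 166
  174 171]
 [104  23  30  16  27   6  22  15  50  64 101 116  28  30  29  57 121 175
  179 177]
 [ 34   8  18  28  25  28  13  30  17  73 101 102  87  33  25  60 117 169
  172 171]
 [ 41  38   7  38  45  33  19  29  28  47 103 114  79  21  35  56 120 163
  171 177]
 [107  74  46  20  27  26  30  28  29  26  81 118  62  19  34  55 130 165
  177 176]
 [145  83  14  13  29  18  23  33  32  26  53 107  58  16  23  67 137 171
  178 171]
 [152 105  12  19   7   6  24  37  29  23  72  92  31  30  23  73 134 168
  175 171]
 [154 104  3
[... 1102 characters left out ...]
 179 167 181 141 104  62  37  46  70  97  80  65  57  49  47  47
   60  61]
 [172 177 173 164 179 165 114  54  41  40  79 132 144 121 108  86  63  47
   43  35]
 [173 171 171 175 171 170 126  71  38  45  90 152 153 162 164 138 110  77
   48  39]
 [169 171 182 171 172 173 145  93  57  59 108 158 171 176 152 143 106  58
   36  29]
 [173 165 177 178 167 169 154 126  93  93 117 145 164 170 168 125  75  32
   32  41]]
120 240.5; 121 240.5; 122 240.06; 123 239.9; 124 240.08; 125 240.13; 126 240.21; 127 240.14; 128 240.18; 129 240.15; 130 240.08; 131 240.2; 132 239.26; 133 238.52; 134 238.65; 135 238.99; 136 239.25; 137 239.68; 138 241.29; 139 241.71; 140 241.76; 141 241.42; 142 240.65; 143 240.26;
```

```bash
python3 - <<'E'
from h import *
from workcell import bot,hand,get_obs,vision
p=[.5476,.189,.2105]
ims=[]
for k,a in ((3,76),(4,256),):
    if a!=76: bot.reach(p,quat(np.radians(a)))
    bot.dwell(.3)
    o=get_obs(); print(o["time_s"],o["position"])
    fr=[vision.read_camera("scene") for _ in range(4)]
    d=fr[0]; f=np.mean([x["frame"] for x in fr],0).round().astype(np.uint8); d["frame"]=f; np.savez(f"scene{k}.npz",**d)
    ims.append(cv2.resize(f[112:160,218:268,::-1],None,fx=8,fy=8,interpolation=cv2.INTER_CUBIC))
    hsv=cv2.cvtColor(f,cv2.COLOR_RGB2HSV)[132:148,232:250,1]; print(hsv)
cv2.imwrite("pics/flip.png",np.hstack(ims))
E
```

```text
8.2583 [0.54759393 0.189013   0.21048175]
[[154 108  30  13  14  22  23  32  28  42  88 105 105  90 105 135 157 174]
 [170 139  70  22  20  16  27  28  31  68 125 156 147 146 150 162 167 173]
 [168 153 120  90  53  10  26  28  32  73 140 162 166 170 162 171 173 171]
 [168 157 144 133 110  50  30  29  30  75 135 166 179 175 172 174 177 173]
 [171 163 156 158 137  80  46  37  33  65 136 168 169 173 174 174 172 175]
 [177 167 161 168 159 114  69  43  35  65 131 155 152 149 162 172 173 176]
 [163 176 172 170 173 140  85  49  36  61 118 117  81  83 106 133 151 160]
 [174 169 162 172 173 152  90  50  38  53  98  79  50  47  64  78  90 110]
 [179 173 155 162 169 153  90  45  35  51  89  73  47  43  48  50  53  67]
 [175 171 174 165 174 154  92  55  39  44  80  93  80  66  54  49  45  49]
 [172 168 173 180 162 168 111  60  39  44  77 122 137 122 107  86  67  50]
 [171 174 171 173 170 171 123  72  43  50  89 137 165 167 154 136 105  69]
 [170 175 176 174 173 176 138  87  50  60 111 153 176 172 166 144 105  66]
 [174 173 176 172 171 167 147 108  78  84 114 151 171 176 163 129  74  46]
 [170 17
[... 686 characters left out ...]
 87  83 103 131 150 161]
 [168 166 172 177 161 141  80  45  35  62 114  80  51  51  62  79  91 110]
 [168 175 168 159 171 144  75  42  34  52 100  75  48  42  46  49  54  67]
 [170 177 170 167 163 145  71  42  35  46 106 109  81  66  57  50  44  48]
 [176 169 178 174 176 149  87  39  31  50 107 152 138 120 104  86  68  49]
 [167 174 172 175 174 160 101  47  34  56 114 163 172 161 157 136 108  69]
 [170 174 175 173 177 164 120  58  45  82 143 163 174 171 162 141 105  63]
 [172 176 171 177 172 160 134  86  76 102 134 157 168 176 167 138  77  42]
 [170 172 172 167 152 128 113  87  72  72  85 109 146 165 169 139  69  23]
 [174 178 167 139  98  78  73  60  51  45  49  70  97 133 156 144  84  34]]
```

View pics/flip.png

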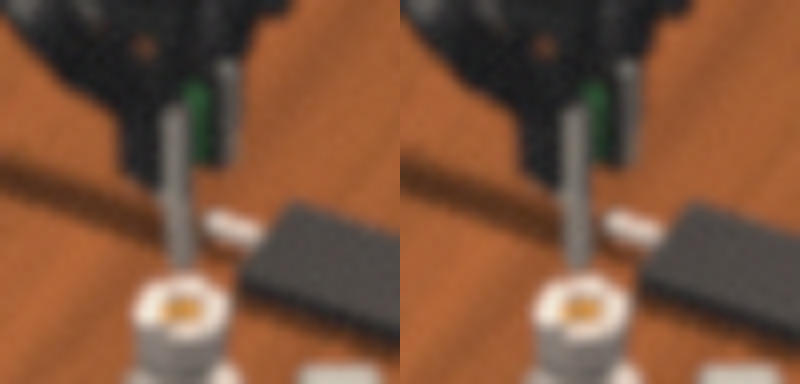

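```bash
python3 - <<'E'
from h import *
from workcell import bot,hand,get_obs,vision
p=[.5476,.189,.2285]
bot.reach(p,quat(np.radians(76))); bot.dwell(.3)
o=get_obs(); print(o["time_s"],o["position"])
fr=[vision.read_camera("scene") for _ in range(4)]
d=fr[0]; f=np.mean([x["frame"] for x in fr],0).round().astype(np.uint8); d["frame"]=f; np.savez("scene5.npz",**d)
hsv=cv2.cvtColor(f,cv2.COLOR_RGB2HSV)[126:162,232:250,1]; print(hsv); print(f.max(2)[140:160,232:250])
for z in (.14,.175-.0001): print(z,proj(d,(.5476,.189,z)),proj(d,(.5476,.189,z))-proj(d,(.5476+.004*.446,.189-.004*.895,z)))
E
```

```text
14.5583 [0.5475768  0.18900253 0.2284781 ]
[[148 104  25   0  23  17  27  30  30  56  97 121 112 102 109 137 163 172]
 [158 122  72  28  22  11  29  31  33  69 132 155 156 149 154 161 168 173]
 [164 143 117  96  61  20  28  32  32  79 143 169 170 171 171 170 174 171]
 [172 159 151 141 119  64  29  29  30  77 144 168 175 174 174 174 171 175]
 [171 172 167 160 141 100  56  34  35  73 137 170 176 174 172 173 170 170]
 [177 179 173 174 167 140  95  55  35  65 133 166 174 172 171 170 172 173]
 [170 174 179 176 177 164 123  68  38  61 127 166 176 172 170 170 172 174]
 [175 175 174 176 175 173 131  72  35  62 119 160 171 175 172 172 173 170]
 [174 174 176 175 173 171 132  70  40  58 112 156 171 172 172 177 172 171]
 [172 176 174 175 177 168 131  70  39  56 109 152 174 173 174 172 174 172]
 [167 171 175 173 172 163 123  62  38  54 109 149 169 176 180 174 173 173]
 [171 166 167 171 167 162 108  59  41  55 107 147 148 151 161 166 173 177]
 [164 173 167 165 168 165 109  65  40  55 106 112  83  84 103 129 149 163]
 [176 166 170 166 164 161 125  77  55  64  98  81  47  49  63  77  93 109]
 [164 1
[... 2564 characters left out ...]
4 226 229 219 213 220 222 222 216 189 157 155 158 155]
 [161 163 158 156 164 188 208 218 220 220 214 198 180 154 146 159 166 168]
 [162 164 156 140 140 152 166 178 176 174 165 152 139 131 142 162 169 170]
 [164 162 155 140 134 135 136 137 129 126 125 120 119 124 142 163 170 170]
 [163 160 155 137 130 132 130 122 118 118 116 116 120 134 153 166 170 166]
 [162 159 154 137 125 124 124 122 114 114 109 112 130 160 178 178 168 165]
 [162 160 160 152 134 122 120 114 109 104 103 114 154 196 211 192 172 162]
 [158 161 166 172 162 144 126 120 111 108 110 130 173 214 224 204 176 162]]
0.14 [240.58924425 149.50065887] [ 0.05154254 -1.05218712]
0.1749 [240.54405737 138.66571012] [ 0.05309655 -1.04909911]
```

```bash
python3 - <<'E'
from h import *
from workcell import bot,hand,get_obs,vision
p=np.array([.5479,.1891])
f0=get_obs()["wrist_force"]
bot.servo_line([*p,.200],velocity=.06); bot.dwell(.1)
z=.200
while z>.1670:
    z-=.002
    bot.servo_line([*p,z],velocity=.03)
    o=get_obs(); f=o["wrist_force"]-f0
    print(round(z,4),round(o["time_s"],2),np.round(f,1),np.round(o["ft_torque"],2),np.round(o["position"],4))
    if f[2]>5 or np.hypot(*f[:2])>6: break
E
```

```text
0.198 15.73 [ 1.  -0.8 -0.1] [ 0.02 -0.03  0.02] [0.5479 0.1891 0.198 ]
0.196 15.98 [ 0.8 -0.3 -1.2] [ 0.    0.   -0.02] [0.5478 0.1891 0.1959]
0.194 16.23 [ 1.5 -1.3  0.6] [0.02 0.02 0.05] [0.5478 0.1891 0.1939]
0.192 16.48 [ 1.4 -0.9 -0.1] [-0.05  0.   -0.04] [0.5478 0.189  0.1918]
0.19 16.73 [ 1.1 -0.2 -0.8] [0.04 0.04 0.01] [0.5478 0.1891 0.1898]
0.188 16.98 [ 0.6 -0.5  1.2] [-0.03  0.    0.03] [0.5478 0.1891 0.1879]
0.186 17.23 [-0.1 -0.6 -0.2] [-0.   -0.03 -0.02] [0.5478 0.1891 0.1858]
0.184 17.48 [ 0.6 -0.5 -0.4] [-0.02 -0.02  0.02] [0.5478 0.1891 0.1838]
0.182 17.73 [ 0.7  0.  -0.5] [ 0.02  0.04 -0.03] [0.5479 0.1891 0.1819]
0.18 17.98 [ 0.6 -1.1 -0.3] [0.02 0.03 0.01] [0.5478 0.1891 0.1798]
0.178 18.23 [ 0.6 -1.2 -0.9] [-0.06 -0.04  0.  ] [0.5478 0.1891 0.1778]
0.176 18.48 [ 0.4 -0.6 -0.8] [0.01 0.01 0.02] [0.5478 0.1891 0.1759]
0.174 18.73 [ 0.7 -0.2  0. ] [-0.   -0.02 -0.01] [0.5478 0.1891 0.1739]
0.172 18.98 [ 0.7 -0.3 -0.7] [ 0.02  0.01 -0.05] [0.5478 0.1891 0.1718]
0.17 19.23 [-0.1 -1.1  0.2] [-0.04  0.02  0.06] [0.5478 0.1891 0.1698]
0.168 19.48 [ 0.5 -0.1 -1.3] [ 0.   -0.06  0.  ] [0.5479 0.1891 0.1679]
0.166 19.73 [ 0.9 -0.  -0.5] [ 0.02 -0.03 -0.  ] [0.5478 0.189  0.1658]
```

```bash
python3 - <<'E'
from h import *
from workcell import bot,hand,get_obs,vision
p=np.array([.5479,.1891])
fs=[]
z=.166
f0=get_obs()["wrist_force"]
while z>.1610:
    z-=.0005
    bot.servo_line([*p,z],velocity=.02); bot.dwell(.05)
    o=get_obs(); f=o["wrist_force"]-f0
    print(round(z,4),round(o["time_s"],2),np.round(f,1),np.round(o["position"],4))
    if f[2]>3.5: break
bot.dwell(.25)
for n in ("scene",):
    d=vision.read_camera(n); np.savez(f"{n}6.npz",**d)
    cv2.imwrite(f"pics/{n}6.png",cv2.resize(d["frame"][...,::-1][110:190,190:290],None,fx=7,fy=7))
E
```

```text
0.1655 20.03 [-1.1 -0.6  0.2] [0.5479 0.1891 0.1655]
0.165 20.33 [ 0.6 -0.7 -0.2] [0.5479 0.1891 0.165 ]
0.1645 20.63 [-1.6 -0.6  5.2] [0.5481 0.1891 0.1648]
```

View pics/scene6.png

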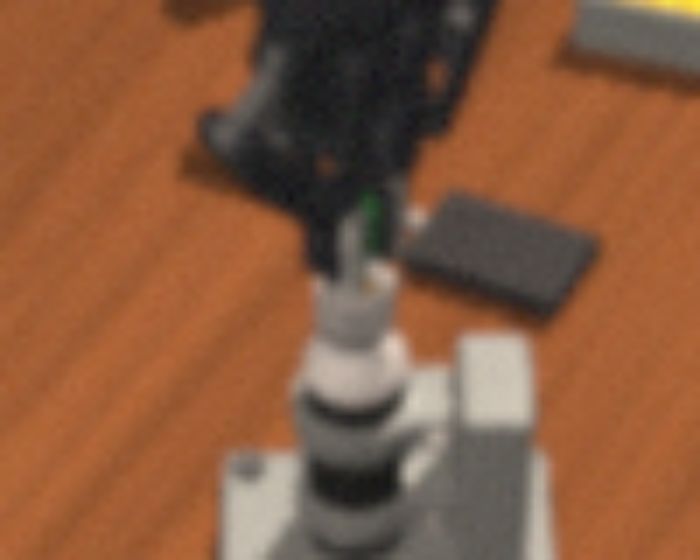

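```bash
python3 - <<'E'
from h import *
from workcell import bot,hand,get_obs,vision
p=np.array([.5479,.1891])
hand.move_gripper(.055,40); bot.dwell(.1)
o=get_obs(); print(o["time_s"],o["wrist_force"],o["gripper_width"])
bot.servo_line([*p,.141],velocity=.05); bot.dwell(.1)
o=get_obs(); print(o["time_s"],o["wrist_force"],o["position"])
if abs(o["wrist_force"][2])<4:
    hand.move_gripper(0,45); bot.dwell(.2)
    for i in range(4):
        bot.dwell(.05);o=get_obs(); print(o["time_s"],o["gripper_width"],np.round(o["wrist_force"],1),np.round(o["ft_torque"],3),o["position"])
d=vision.read_camera("scene")
cv2.imwrite(f"pics/scene7.png",cv2.resize(d["frame"][...,::-1][110:190,190:290],None,fx=7,fy=7))
E
```

```text
21.5083 [0.16620159 0.17426942 0.58669385] 0.05526946410422304
22.225 [0.03803284 0.63655243 0.01987839] [0.54810795 0.18914194 0.14119679]
22.8417 0.02488298478567774 [-1.2  0.8  6. ] [0.264 0.256 0.07 ] [0.54812542 0.18933114 0.14145439]
22.8917 0.024976830720990356 [-1.4  1.4  5.3] [0.2   0.258 0.044] [0.5481219  0.18932639 0.14147722]
22.9417 0.02484353465515237 [-0.8  1.1  6.1] [0.186 0.287 0.016] [0.54812392 0.18932087 0.14147086]
22.9917 0.02499443296378657 [-1.1  1.2  4.9] [0.184 0.21  0.085] [0.54814535 0.18927938 0.14148886]
```

View pics/scene7.png

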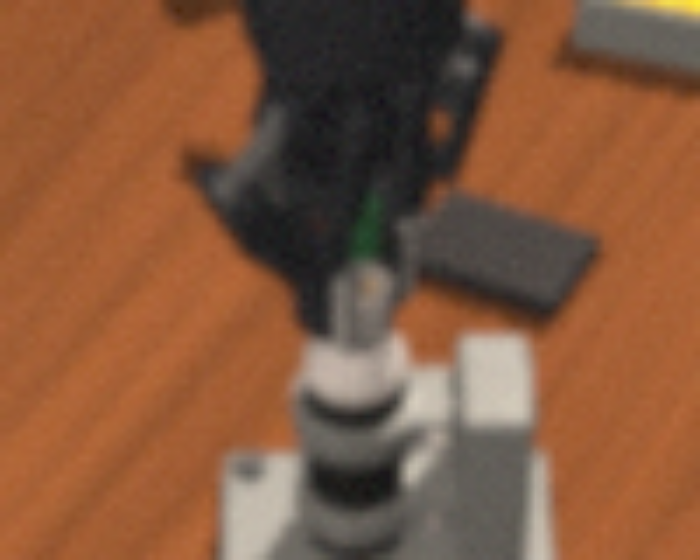

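```bash
cat >> h.py <<'E'
def meas(n=8):
    from workcell import bot,get_obs
    T=[];J=[];F=[]
    for _ in range(n):
        bot.dwell(.02);o=get_obs();T.append(o["ft_torque"]);J.append(o["joint_efforts"][5]);F.append(o["wrist_force"])
    return np.mean(T,0),np.mean(J),np.mean(F,0),o
def rep(tag,m): print(tag,"t",round(m[3]["time_s"],2),"T",np.round(m[0],3),"j6",round(m[1],3),"F",np.round(m[2],1),"q6",round(m[3]["joint_pos"][5],4),"w",round(m[3]["gripper_width"],4))
E
python3 - <<'E'
from h import *
from workcell import bot,hand,get_obs
q=np.array(get_obs()["joint_pos"]); np.save("q0.npy",q); rep("0",meas())
for k in range(1,6):
    g=q.copy(); g[5]+=.1*k; bot.goto_joints(g); rep(k*.1,meas())
E
```

```text
0 t 23.18 T [0.197 0.218 0.05 ] j6 0.032 F [-1.6  0.7  5.8] q6 -0.9967 w 0.0246
0.1 t 23.56 T [ 0.057  0.137 -0.074] j6 0.046 F [-0.9  0.4  2.6] q6 -0.8991 w 0.0242
0.2 t 23.94 T [-0.001  0.164 -0.085] j6 0.036 F [-0.9  0.2  3.1] q6 -0.7996 w 0.0252
0.30000000000000004 t 24.32 T [-0.042  0.182 -0.08 ] j6 0.034 F [-1.1 -0.5  3.5] q6 -0.6997 w 0.0249
0.4 t 24.71 T [-0.103  0.224 -0.071] j6 0.034 F [-1.2 -0.6  4. ] q6 -0.5997 w 0.0252
0.5 t 25.09 T [-0.195  0.261 -0.081] j6 0.034 F [-1.9 -1.3  3.9] q6 -0.4998 w 0.0251
```

```bash
python3 - <<'E'
from h import *
from workcell import get_obs
o=get_obs();z=R.from_quat(o["orientation"]).as_matrix()[:,2]; print(np.degrees(np.arctan2(z[1],z[0])), R.from_quat(o["orientation"]).as_matrix().round(3).tolist())
E
```

```text
47.526954180294 [[0.738, 0.001, 0.675], [-0.675, 0.0, 0.738], [0.0, -1.0, 0.001]]
```

```bash
python3 - <<'E'
from h import *
from workcell import bot,hand,get_obs
q=np.load("q0.npy")
for k in range(12,20,1):
    g=q.copy(); g[5]+=.05*k; bot.goto_joints(g); m=meas(12); rep(round(k*.05,2),m); print("  lag",round(g[5]-m[3]["joint_pos"][5],4))
    if m[0][2]>.1 or m[0][2]<-.13: break
E
```

```text
0.6 t 25.54 T [-0.238  0.311 -0.049] j6 0.001 F [-2.1 -1.6  4.4] q6 -0.399 w 0.0253
  lag 0.0022
0.65 t 25.99 T [-0.327  0.369 -0.055] j6 -0.049 F [-2.3 -2.1  4.7] q6 -0.3479 w 0.0249
  lag 0.0011
0.7 t 26.44 T [-0.377  0.386 -0.098] j6 -0.073 F [-2.3 -2.2  5.2] q6 -0.2974 w 0.0244
  lag 0.0007
0.75 t 26.89 T [-0.396  0.37  -0.103] j6 -0.074 F [-2.3 -2.2  5. ] q6 -0.2474 w 0.0245
  lag 0.0007
0.8 t 27.34 T [-0.376  0.387 -0.099] j6 -0.074 F [-2.3 -2.4  5.3] q6 -0.1974 w 0.0253
  lag 0.0006
0.85 t 27.79 T [-0.374  0.36  -0.099] j6 -0.073 F [-2.6 -2.2  5.1] q6 -0.1474 w 0.0249
  lag 0.0007
0.9 t 28.24 T [-0.382  0.395 -0.095] j6 -0.068 F [-2.5 -2.2  5.2] q6 -0.0974 w 0.0247
  lag 0.0007
0.95 t 28.69 T [-0.393  0.4   -0.086] j6 -0.059 F [-2.4 -2.2  5.2] q6 -0.0474 w 0.0246
  lag 0.0007
```

```bash
python3 - <<'E'
from h import *
from workcell import bot,hand,get_obs
q=np.load("q0.npy")
for k in range(20,24,1):
    g=q.copy(); g[5]+=.05*k; bot.goto_joints(g); m=meas(12); rep(round(k*.05,2),m); print("  lag",round(g[5]-m[3]["joint_pos"][5],4))
    if m[0][2]>-.02: break
E
```

```text
1.0 t 29.14 T [-0.404  0.396 -0.071] j6 -0.047 F [-2.3 -2.4  5.2] q6 0.0025 w 0.0247
  lag 0.0007
1.05 t 29.59 T [-0.387  0.413 -0.066] j6 -0.035 F [-2.4 -2.6  5.3] q6 0.0526 w 0.0247
  lag 0.0007
1.1 t 30.04 T [-0.383  0.419 -0.04 ] j6 -0.021 F [-2.6 -2.4  5.3] q6 0.1025 w 0.0247
  lag 0.0008
1.15 t 30.49 T [-0.4    0.406 -0.034] j6 -0.008 F [-2.5 -2.3  5.2] q6 0.1525 w 0.0247
  lag 0.0007
```

```bash
python3 - <<'E'
from h import *
from workcell import bot,hand,get_obs
q=np.load("q0.npy")
for a in (1.2,1.25,1.28):
    g=q.copy(); g[5]+=a; bot.goto_joints(g); m=meas(12); rep(a,m)
    if m[1]>.027: break
bot.dwell(.4); rep("hold",meas(20))
E
```

```text
1.2 t 30.94 T [-0.415  0.433 -0.024] j6 0.007 F [-2.7 -2.4  5.6] q6 0.2025 w 0.025
1.25 t 31.39 T [-0.401  0.429  0.001] j6 0.022 F [-2.7 -2.3  5.3] q6 0.2525 w 0.0249
1.28 t 31.84 T [-0.412  0.432 -0.007] j6 0.018 F [-2.8 -2.2  5.2] q6 0.2825 w 0.0248
hold t 32.58 T [-0.401  0.43   0.01 ] j6 0.006 F [-2.7 -2.4  5.3] q6 0.2824 w 0.0249
```

```bash
python3 - <<'E'
from h import *
from workcell import bot,hand,get_obs,vision
hand.move_gripper(.055); bot.dwell(.2)
o=get_obs(); print(o["time_s"],o["gripper_width"],np.round(o["wrist_force"],2),np.round(o["ft_torque"],3)); p=o["position"]
bot.servo_line([p[0],p[1],.27],velocity=.08)
bot.reach([.45,-.05,.33],quat(np.radians(0))); bot.dwell(.2)
o=get_obs(); print(o["time_s"],np.round(o["wrist_force"],2),o["position"])
ims=[]
for n,x,y in (("scene",205,110),("top",190,190)):
    d=vision.read_camera(n); np.savez(f"{n}8.npz",**d)
    cv2.imwrite(f"pics/{n}8.png",d["frame"][...,::-1])
    ims.append(cv2.resize(d["frame"][...,::-1][y:y+66,x:x+60],None,fx=6,fy=6,interpolation=cv2.INTER_CUBIC))
cv2.imwrite("pics/end.png",np.hstack(ims))
E
```

```text
33.175 0.05504790215520559 [0.04 0.81 0.05] [-0.043 -0.009 -0.02 ]
36.1667 [-0.58 -0.63 -0.16] [ 0.45039799 -0.04920147  0.32955858]
```

View pics/end.png

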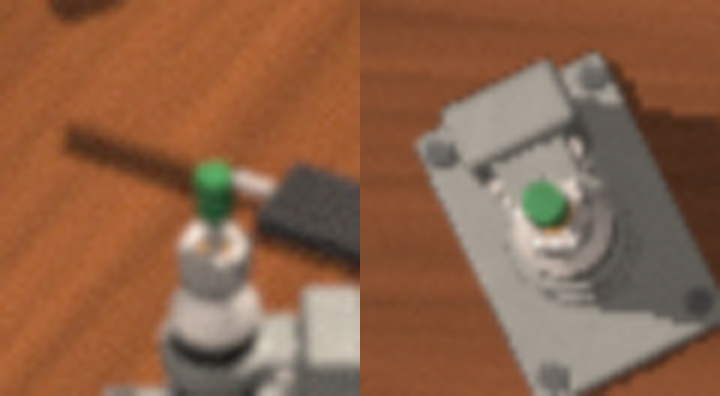

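View pics/scene8.png

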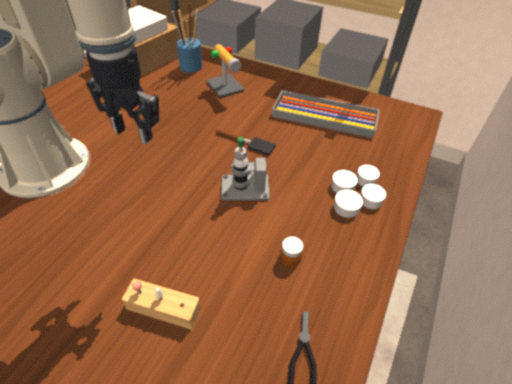

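```bash
python3 - <<'E'
from h import *
from workcell import hand_in,get_obs
s,t=load("scene",8),load("top",8)
G=[(60,80,30),(90,255,255)]
gs,a=cent(s,*G,(228,125,30,30));gt,b=cent(t,*G,(205,205,30,30))
print("green",gs,a,gt,b,tri([(s,gs),(t,gt)]),proj(s,(.5476,.189,.1665)),proj(t,(.5476,.189,.1665)))
print(get_obs()["time_s"]); hand_in()
E
```

```text
green [240.42857143 141.57142857] [11 13  4  9 28] [220.25806452 223.61290323] [12 16  7  6 31] [0.54762803 0.18931092 0.16564906] [240.55515868 141.32759234] [220.48955247 223.76723758]
36.2667
the job is handed in; nothing more can be done
```

I took the green stone out of the block and set its shank down on the stop in the collet. I then turned the nut clockwise 1.28 rad, let go, moved clear and handed in at 36.3 s.

- **Insertion:** The shank went in with no noticeable side force. It met the stop with about 5 N, within 0.1 mm of the height I expected.
- **Tightening:** The jaws met the shank after about 0.88 rad. The resistance then rose by about 0.25 N m per rad, up to a push-back of about 0.10 N m. That is in the firm range and means roughly 30 N per jaw.
- **Final position:** With the arm clear, the two cameras put the centre of the stone's head at (0.5476, 0.1893, 0.1656). Fully home, it should be at z = 0.1665. The stone looks upright, and the wrist force is about zero.
- **Other objects:** In the last picture the pink and white stones, the jar and the paddle look unmoved. I judged this by eye.

Some readings were not clear-cut:

- **Torque sign:** The wrist torque read the opposite sign to what I expected after each turn step. I therefore took the push-back from its change since the jaws met the shank.
- **Last torque readings:** After the final step they stopped rising. I took this to be the push-back reaching the nut's drag.
- **Grip after release:** I could not measure the jaw force once I let go. I am relying on the stated drag to keep it near 30 N.

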